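# Unstack the fastener cases onto their docks

### The arm

A 7-joint arm with a two-finger parallel gripper is mounted at the origin on the work surface. World frame = base frame: x ahead of the robot, y to its left, z up, the work surface at z = 0. Lengths are in m, angles in rad, forces in N, time in s.
With the tool pointing down it reaches from about 0.4 to 0.85 m from the base axis. Payload 10.4 kg.
Tool frame: the origin (TCP) lies on the centre line of the jaws, within the pads' length; the fingertips stand 17 mm ahead of it and the grasp point (between the pads) lies 2 mm behind it; z points along the fingers, y is the direction in which the jaws open and shut (so a half turn about z gives the same grasp; the last joint's range is limited). The gripper opens to 85 mm and grips with 20 to 120 N. Pads are 22 mm wide; open, the fingers measure 114 mm over their backs; the gripper's body (76 mm by 85 mm) begins 54 mm behind the grasp point. The pads swing forward as they close: fully open they stand 13 mm farther back than shut.
Start: joints at [1.159, 0.332, -0.065, 1.46, 0.022, 1.35, -0.088], TCP at [0.237, -0.578, 0.248] pointing down, gripper open.
Joint ranges: [-2.6, 2.6], [-0.5, 2.12], [-1.47, 1.34], [0.16, 2.42], [-1.27, 4.41], [0.06, 2.06], [-2.6, 2.6]. Speed limits (rad/s): [2.22, 2.22, 2.79, 2.79, 3.14, 3.14, 3.14].

### API

Orientations are given as a rotation vector (axis times angle).
In Python, from rig import arm gives the robot as it stands. The module is installed in compiled form; this text tells all that it offers.
- The arm moves only by the tool play_rows, never from a script. Its argument "rows" is a list of rows, each a list of 6 numbers: the shift along the world's x, y, z in mm, then the turn, a rotation vector about the world's x, y, z in degrees. A call has 1 to 5 rows; each row is the pose to reach, as a shift and turn from the pose commanded when the call began; what a row does not reach only later rows make up. A row lasts 1/12 s, in which the tool goes at most 41.7 mm and 7.16 degrees, less where a joint would pass 70% of its speed; a pose out of reach is approached as far as the arm can. A call with a gripper value outside its range is refused whole. "claw" is the opening in per cent of the stroke, from 0 (shut) to 100 (fully open), set as the call begins (left out, the last holds). The fingers move at their own pace and stop on an object; "squeeze" is the grip in N (left out, the last holds). Time passes only in rows, so rows that repeat a pose let the fingers close. It gives the time, the measured TCP pose, the force and the opening at its end, in the units of the state.
- arm.read_state(): the state, without advancing time (a new reading comes with each control period).
- arm.grab_frame(name): name is "scene" or "side" or "wrist"; returns a dict with "img" (400x640x3 uint8, red, green, blue), "K" (3x3 intrinsics, pixels), "dist_coeffs" ([k1, k2, p1, p2, k3] as OpenCV has them; the pictures are not rectified), "position" and "rotation" of the camera in the world; the wrist camera has in their place "hand_eye" (4x4, takes a point from camera to tool coordinates, whose origin is the TCP and whose axes are the flange's). Camera axes: x right, y up, looking along -z (the intrinsics and any distortion apply to the point x, -y, -z); pixel columns grow to the right and rows downward; lengths in m; the calibration is good to about 2 mm. A picture is of the moment at which its call begins: read the wrist's pose just before it. There is no depth.
- arm.job_done(): hands the job in, once; it reports no verdict.
Trained networks look in a picture, given as the dict that the camera call returned (one of the last four; its "shot" number tells which), for a name from the list of things; names that differ only in an ending like _2 or _b are one class to them, and where a whole thing is asked for, a point or a joint stands for the part that bears it (a point fixed in the world has none). Each returns a list of dicts, best first, with "score" (0 to 1); they miss things now and then, are a little off and sometimes report something else, mostly with a low value. They report only what shows in the picture. A call takes as long as a camera call. They do not tell look-alikes from the thing itself.
- arm.regions_of(name, picture): "mask" (400x640 bool, what is visible of it) and "bbox" ([left, top, right, bottom] in pixels, round what is visible of it).
- arm.landmark_of(name, picture): "position" ([column, row] in pixels: a listed point, or the origin of a listed thing).
The state is a dict: "time_s": time; "joints": joint angles; "qvel": joint speeds; "joint_efforts": joint torques, N m; "tool_pos": TCP position; "eef_rot": TCP orientation; "ft_force": force on the tool from outside, world axes, zero at the start; "torque": the same for the moment, N m; "gripper_width": finger opening in m.
Only numpy, scipy, OpenCV 4.12 (cv2) and the standard library are available. Lean on these libraries where they do the work, as an engineer would, in place of code of your own. Each camera call takes 0.05 s, during which the arm holds its last target.

### The job

Take the stack of fastener cases apart from the top down, one at a time, and set each on the wooden dock made for its shape and size: round tub first, then the square, the medium and the long case. Each must end lying flat on its dock, centred and squarely between the stops, let go and still. Keep every case upright so that the screws do not mix, and set it down rather than drop it.

Things in the scene. Friction and masses are not known exactly. Their poses are not given: they have to be found in the camera images.
- tub_round: Small round fastener tub, 42 mm diameter, 38 mm high, frosted with a clear lid; starts on top of the stack, on the square case, its underside 96 mm above the table. Origin: centre of its underside; z up; its yaw means nothing. About 0.12 kg.
- case_square: Square (quarter turns do not matter) fastener case with frosted sides and a clear flat lid, screws showing through; solid box to the touch, 54 long (own x) x 54 wide (own y) x 32 high mm. Origin: centre of its underside; z up. Starts in the stack on the medium case (underside at 64 mm), under the round tub, turned up to 15 degrees against the medium case. About 0.17 kg.
- case_medium: Medium oblong fastener case with frosted sides and a clear flat lid, screws showing through; solid box to the touch, 92 long (own x) x 60 wide (own y) x 32 high mm. Origin: centre of its underside; z up. Starts in the stack on the long case (underside at 32 mm), under the square case; turned up to 7 degrees against the long case. About 0.24 kg.
- case_long: Long oblong fastener case with frosted sides and a clear flat lid, screws showing through; solid box to the touch, 130 long (own x) x 64 wide (own y) x 32 high mm. Origin: centre of its underside; z up. Starts on the table as the bottom of the stack; its x axis points within 25 degrees of world +y. The stack stands in one of five spots shuffled with the docks. About 0.32 kg (all four loads vary by some 30 % unseen).
- dock_round: Fixed plywood disc for the round tub: 82 mm diameter, 6 mm thick; three pins (6 mm diameter, tops 14 mm above the table) on its own +x side and three on -x, 34 mm from the centre, within 30 deg of the x axis; 62 mm free between. Fingers closing along its y clear the pins. Origin: centre of underside, on the table; the tub rests 6 mm above it. Place shuffled; x within 25 deg of world +y.
- dock_square: Fixed plywood dock for the square case: base 90 (own x) x 62 (y) x 6 mm thick; a stop bar 8 mm thick across each short end (+x, -x), top 14 mm above the table, 74 mm free between them. Sides (+y, -y) open for fingers that straddle the case across y. Origin: centre of underside, on the table; the case rests 6 mm above it, along its x. Place shuffled; x within 25 deg of world +y.
- dock_medium: Fixed plywood dock for the medium case: base 128 (own x) x 68 (y) x 6 mm thick; a stop bar 8 mm thick across each short end (+x, -x), top 14 mm above the table, 112 mm free between them. Sides (+y, -y) open for fingers that straddle the case across y. Origin: centre of underside, on the table; the case rests 6 mm above it, along its x. Place shuffled; x within 25 deg of world +y.
- dock_long: Fixed plywood dock for the long case: base 166 (own x) x 72 (y) x 6 mm thick; a stop bar 8 mm thick across each short end (+x, -x), top 14 mm above the table, 150 mm free between them. Sides (+y, -y) open for fingers that straddle the case across y. Origin: centre of underside, on the table; the case rests 6 mm above it, along its x. Place shuffled; x within 25 deg of world +y.
Mind the look-alikes: they are no part of the job. Leave any yellow look-alike of the case_long alone.

How it is judged:
On the way, in this order (a step that is already met when the one before it is completed fails the run):
1. the round tub lies flat and centred on its own dock, let go (horizontal distance between tub_round and dock_round below 0.012 m and z of tub_round in the frame of dock_round between 0.003 and 0.009 m and angle between tub_round's own z axis and vertical below 0.06 rad and contact force between tub_round and the fingers below 0.1 N and linear speed of tub_round below 0.02 m/s and angular speed of tub_round below 0.2 rad/s), for 0.2 s.
2. the square case lies flat and centred on its own dock, let go (horizontal distance between case_square and dock_square below 0.012 m and z of case_square in the frame of dock_square between 0.003 and 0.009 m and angle between case_square's own z axis and vertical below 0.06 rad and (angle between the x axis of case_square and the x axis of dock_square, either way round below 0.17 rad or angle between the x axis of case_square and the y axis of dock_square, either way round below 0.17 rad) and contact force between case_square and the fingers below 0.1 N and linear speed of case_square below 0.02 m/s and angular speed of case_square below 0.2 rad/s), for 0.2 s.
3. the medium case lies flat and centred on its own dock, let go (horizontal distance between case_medium and dock_medium below 0.012 m and z of case_medium in the frame of dock_medium between 0.003 and 0.009 m and angle between case_medium's own z axis and vertical below 0.06 rad and angle between the x axis of case_medium and the x axis of dock_medium, either way round below 0.17 rad and contact force between case_medium and the fingers below 0.1 N and linear speed of case_medium below 0.02 m/s and angular speed of case_medium below 0.2 rad/s), for 0.2 s.
4. the long case lies flat and centred on its own dock, let go (horizontal distance between case_long and dock_long below 0.012 m and z of case_long in the frame of dock_long between 0.003 and 0.009 m and angle between case_long's own z axis and vertical below 0.06 rad and angle between the x axis of case_long and the x axis of dock_long, either way round below 0.17 rad and contact force between case_long and the fingers below 0.1 N and linear speed of case_long below 0.02 m/s and angular speed of case_long below 0.2 rad/s), for 0.2 s.
At the end, for the whole second after the job is handed in: Each of the four stands on its own dock: centres within 12 mm horizontally, underside 3 to 9 mm above the dock's underside, upright within 0.06 rad, the three cases aligned with the dock within 0.17 rad (half turns, and quarter turns of the square, allowed), let go and at rest (all of step 1 and all of step 2 and all of step 3 and all of step 4); the robot touches nothing.
It fails at once if a case or the tub is tipped more than 0.5 rad (angle between any of tub_round, case_square, case_medium, case_long's own z axis and vertical above 0.5 rad).
It fails at once if a case or the tub is dropped: moves faster than 0.7 m/s free of the fingers ((contact force between tub_round and the fingers below 0.05 N and linear speed of tub_round above 0.7 m/s) or (contact force between case_square and the fingers below 0.05 N and linear speed of case_square above 0.7 m/s) or (contact force between case_medium and the fingers below 0.05 N and linear speed of case_medium above 0.7 m/s) or (contact force between case_long and the fingers below 0.05 N and linear speed of case_long above 0.7 m/s)).
It also fails if it takes over 106 s, if anything falls off the work surface, if the arm or the gripper's body presses on something with over 40 N, if the wrist force passes 120 N, or if a joint passes its speed limit or range.

## Working session

There is one attempt and no reset: what is moved stays moved. The work goes in short steps, Python scripts to look and compute and a tool call to move; the robot and the scene stay as the last step left them, time stands still between calls to the robot, and variables do not carry over. Pictures are saved under pics/ and viewed, and the job is handed in when it is done.

Besides the shell and the picture viewer there is one more tool, called by a JSON object that holds its "method" and its "body", one argument or row to a line. play_rows: Moves the arm, as the interface text tells. Its arguments: {"type":"object","properties":{"rows":{"type":"array","items":{"type":"array","items":{"type":"number"}}},"claw":{"type":"number"},"squeeze":{"type":"number"}},"required":["rows"]}

```bash
mkdir -p pics; ls
python3 - <<'E'
from rig import arm
import cv2,numpy as np
s=arm.read_state();print({k:np.round(v,3).tolist() for k,v in s.items()})
for n in ["scene","side","wrist"]:
    f=arm.grab_frame(n);cv2.imwrite(f"pics/{n}0.png",f["img"][:,:,::-1])
    print(n,{k:np.round(v,4).tolist() for k,v in f.items() if k not in("img",)})
    if n!="wrist":
        for o in ["tub_round","case_square","case_medium","case_long","dock_round","dock_square","dock_medium","dock_long"]:
            print(o,[(np.round(d["score"],2),np.round(d["position"],1).tolist()) for d in arm.landmark_of(o,f)])
E
```

```text
pics
{'time_s': 0.0, 'joints': [1.159, 0.333, -0.065, 1.461, 0.022, 1.35, -0.089], 'qvel': [0.001, 0.001, 0.0, -0.001, 0.002, 0.0, -0.0], 'joint_efforts': [0.001, -62.544, 0.049, -39.161, 0.016, 0.01, -0.0], 'tool_pos': [0.237, -0.578, 0.247], 'eef_rot': [-3.081, -0.607, 0.001], 'ft_force': [0.966, -0.259, 0.083], 'torque': [-0.03, 0.02, 0.005], 'gripper_width': 0.085}
scene {'K': [[411.7364, 0.0, 319.0271], [0.0, 411.7364, 205.2336], [0.0, 0.0, 1.0]], 'dist_coeffs': [-0.1034, 0.0, 0.0, 0.0, 0.0], 'position': [0.962, -0.6066, 0.7425], 'rotation': [0.8379, 0.3105, 0.6197], 'shot': 1}
tub_round [(np.float64(0.8), [322.3, 197.9]), (np.float64(0.44), [339.3, 310.2])]
case_square [(np.float64(0.59), [324.0, 209.8]), (np.float64(0.15), [321.4, 199.4])]
case_medium [(np.float64(0.57), [322.7, 218.9])]
case_long [(np.float64(0.93), [337.5, 163.0]), (np.float64(0.78), [322.5, 226.3])]
dock_round [(np.float64(0.63), [340.5, 312.1])]
dock_square [(np.float64(0.61), [374.1, 180.2])]
dock_medium [(np.float64(0.69), [248.3, 294.4])]
dock_long [(np.float64(0.56), [414.3, 227.5])]
side {'K': [[410.6
[... 233 characters left out ...]
.9, 205.7])]
case_square []
case_medium [(np.float64(0.62), [321.5, 232.2]), (np.float64(0.44), [259.6, 188.6])]
case_long [(np.float64(0.76), [322.0, 238.8]), (np.float64(0.76), [390.1, 342.5])]
dock_round [(np.float64(0.75), [258.3, 187.6])]
dock_square [(np.float64(0.9), [311.9, 325.8])]
dock_medium [(np.float64(0.96), [329.0, 174.3]), (np.float64(0.38), [321.7, 216.2])]
dock_long [(np.float64(0.78), [228.3, 271.5])]
wrist {'K': [[283.4706, 0.0, 319.3656], [0.0, 283.4706, 203.9775], [0.0, 0.0, 1.0]], 'dist_coeffs': [-0.0032, 0.0, 0.0, 0.0, 0.0], 'hand_eye': [[0.0, 0.9469, 0.3215, 0.0829], [1.0, -0.0003, 0.0009, -0.0013], [0.001, 0.3215, -0.9469, -0.1263], [0.0, 0.0, 0.0, 1.0]], 'shot': 3}
```

View pics/scene0.png

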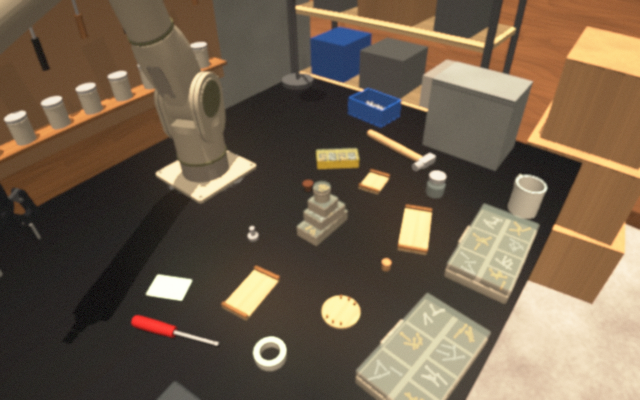

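View pics/side0.png

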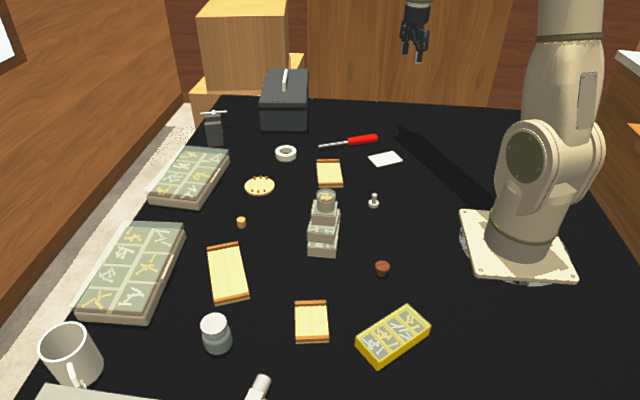

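View pics/wrist0.png

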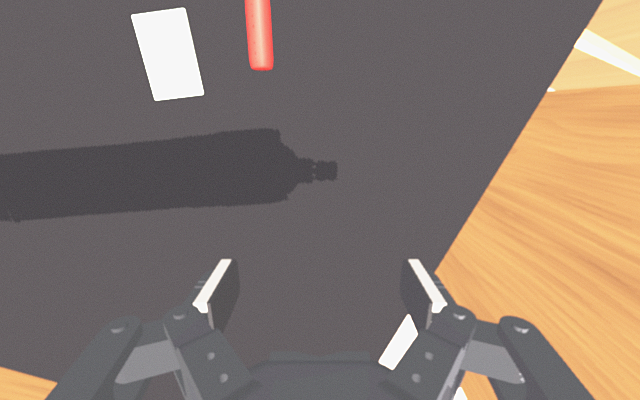

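```bash
cat > h.py <<'E'
import numpy as np,cv2,pickle
from scipy.spatial.transform import Rotation as R
from scipy.optimize import minimize
from rig import arm
def campose(f,st=None):
    if "hand_eye" in f:
        T=np.eye(4);T[:3,:3]=R.from_rotvec(st["eef_rot"]).as_matrix();T[:3,3]=st["tool_pos"]
        T=T@np.array(f["hand_eye"])
    else:
        T=np.eye(4);r=np.array(f["rotation"]);T[:3,:3]=R.from_rotvec(r).as_matrix() if r.ndim==1 else r;T[:3,3]=f["position"]
    return T
def proj(P,f,T):
    pc=(np.asarray(P)-T[:3,3])@T[:3,:3]
    p=pc*[1,-1,-1]
    return cv2.projectPoints(p.reshape(-1,1,3).astype(float),np.zeros(3),np.zeros(3),np.array(f["K"]),np.array(f["dist_coeffs"]))[0].reshape(-1,2)
def ray(px,f,T,z):
    u=cv2.undistortPoints(np.array(px,float).reshape(-1,1,2),np.array(f["K"]),np.array(f["dist_coeffs"])).reshape(-1,2)
    d=np.c_[u[:,0],-u[:,1],-np.ones(len(u))]@T[:3,:3].T
    return T[:3,3]+d*((z-T[2,3])/d[:,2])[:,None]
def box(lx,ly,z0,z1,cx=0):
    return np.array([[cx+a*lx/2,b*ly/2,z] for a in(-1,1) for b in(-1,1) for z in(z0,z1)])/1000
def cyl(d,z0,z1,n=32,cx=0,cy=0):
    t=np.arange(n)*2*np.pi/n
    return np.array([[cx+d/2*np.cos(a),cy+d/2*np.sin(a),z] for a in t for z in(z0,z1)])/1000
def dock(l,w):return [box(l,w,0,6),box(8,w,0,14,(l-8)/2),box(8,w,0,14,-(l-8)/2)]
M={"tub_round":[cyl(42,0,38)],"case_square":[box(54,54,0,32)],"case_medium":[box(92,60,0,32)],"case_long":[box(130,64,0,32)],
"dock_round":[cyl(82,0,6)]+[cyl(6,6,14,8,34*s*np.cos(a),34*np.sin(a)) for s in(1,-1) for a in np.radians([-30,0,30])],
"dock_square":dock(90,62),"dock_medium":dock(128,68),"dock_long":dock(166,72)}
Z={"tub_round":.096,"case_square":.064,"case_medium":.032}
def sil(n,p,z,f,T,S=4):
    im=np.zeros((400,640),np.uint8)
    c,s=np.cos(p[2]),np.sin(p[2])
    for part in M[n]:
        P=part@np.array([[c,s,0],[-s,c,0],[0,0,1]])+[p[0],p[1],z]
        h=cv2.convexHull(proj(P,f,T).astype(np.float32))
        cv2.fillConvexPoly(im,np.round(h*16).astype(np.int32),255,cv2.LINE_AA,4)
    return im.astype(np.float32)/255
def fit(n,p0,z,views,above=[],yaw=True):
    """views: list (mask,f,T); above: list of (n,p,z) occluders"""
    occ=[np.max([np.zeros((400,640),np.float32)]+[sil(a,b,c,f,T) for a,b,c in above],0) for m,f,T in views]
    ms=[m.astype(np.float32) for m,_,_ in views]
    def cost(q):
        p=np.array([p0[0]+q[0]/1000,p0[1]+q[1]/1000,p0[2]+np.radians(q[2])*yaw]);t=0
        for m,o,(_,f,T) in zip(ms,occ,views):
            s=sil(n,p,z,f,T)*(1-o); mm=m*(1-o)
            t+=1-np.minimum(s,mm).sum()/max(1,np.maximum(s,mm).sum())
        return t/len(views)
    best=None
    for dy in ([-15,0,15] if yaw else [0]):
        r=minimize(cost,[0,0,dy],method="Nelder-Mead",options=dict(initial_simplex=[[0,0,dy],[8,0,dy],[0,8,dy],[0,0,dy+8]],xatol=.05,fatol=1e-4,maxiter=250))
        r=minimize(cost,r.x,method="Nelder-Mead",options=dict(initial_simplex=r.x+np.array([[0,0,0],[2,0,0],[0,2,0],[0,0,3]]),xatol=.05,fatol=1e-5,maxiter=150))
        if best is None or r.fun<best.fun:best=r
    q=best.x
    return np.array([p0[0]+q[0]/1000,p0[1]+q[1]/1000,p0[2]+np.radians(q[2])*yaw]),best.fun
def sdiff(a,b): # rows: mm / deg
    return np.round((np.array(a)-b)*1000,1)
E
cat > a.py <<'E'
from h import *
fs={}
for n in ["scene","side"]:
    f=arm.grab_frame(n);T=campose(f);fs[n]=(f,T)
    f["m"]={o:[(d["score"],d["mask"]) for d in arm.regions_of(o,f)] for o in M}
    f["l"]={o:[(d["score"],d["position"]) for d in arm.landmark_of(o,f)] for o in M}
pickle.dump(fs,open("fs0.pkl","wb"))
for o in M:
    z=Z.get(o,0)
    for n,(f,T) in fs.items():
        print(o,n,"lm",[ (round(float(s),2),np.round(ray(p,f,T,z)[0,:2],3).tolist()) for s,p in f["l"][o]],
         "mask",[ (round(float(s),2),int(m.sum()),np.round(ray(np.argwhere(m)[:,::-1].mean(0),f,T,z+.01)[0,:2],3).tolist()) for s,m in f["m"][o]])
E
python3 a.py
```

```text
tub_round scene lm [(0.53, [0.465, 0.011])] mask [(0.57, 328, [0.45, 0.031])]
tub_round side lm [(0.87, [0.449, 0.026])] mask [(0.69, 416, [0.453, 0.007])]
case_square scene lm [(0.67, [0.454, 0.032])] mask [(0.72, 386, [0.465, 0.019])]
case_square side lm [(0.95, [0.464, 0.028])] mask []
case_medium scene lm [(0.71, [0.461, 0.019])] mask [(0.59, 510, [0.466, 0.016]), (0.18, 360, [0.441, 0.05])]
case_medium side lm [(0.92, [0.451, 0.033]), (0.35, [0.46, 0.296])] mask [(0.94, 547, [0.456, 0.047])]
case_long scene lm [(0.83, [0.31, 0.285]), (0.72, [0.465, 0.015])] mask [(0.72, 774, [0.301, 0.297])]
case_long side lm [(0.8, [0.454, 0.02]), (0.74, [0.304, 0.293])] mask [(0.94, 411, [0.453, 0.068]), (0.61, 2707, [0.303, 0.288])]
dock_round scene lm [(0.85, [0.656, -0.168])] mask [(0.81, 1009, [0.661, -0.175])]
dock_round side lm [(0.59, [0.656, -0.175])] mask [(0.79, 466, [0.652, -0.164]), (0.6, 360, [0.464, -0.044])]
dock_square scene lm [(0.83, [0.457, 0.278])] mask [(0.59, 435, [0.464, 0.261])]
dock_square side lm [(0.73, [0.464, 0.273])] mask [(0.74, 1373, [0.457, 0.273]), (0.33, 2017, [0.653, 0.169])]
dock_medium scene lm [(0.63, [0.468, -0.26]), (0.42, [0.414, 0.086])] mask [(0.71, 1461, [0.472, -0.256])]
dock_medium side lm [(0.6, [0.468, -0.266])] mask [(0.93, 719, [0.466, -0.247])]
dock_long scene lm [(0.8, [0.66, 0.154]), (0.49, [0.408, 0.087])] mask [(0.57, 1299, [0.663, 0.151])]
dock_long side lm [] mask [(0.89, 1965, [0.654, 0.167])]
```

```bash
cat > b.py <<'E'
from h import *
fs=pickle.load(open("fs0.pkl","rb"))
p0={"dock_round":(.657,-.17),"dock_square":(.46,.272),"dock_medium":(.469,-.26),"dock_long":(.657,.16)}
st=(.46,.022)
res={}
for o in list(M)[4:]+list(M)[:4]:
    q=np.array([*p0.get(o,st),np.pi/2]);z=Z.get(o,0)
    vs={}
    for n,(f,T) in fs.items():
        c=[m for s,m in f["m"][o] if np.hypot(*(ray(np.argwhere(m)[:,::-1].mean(0),f,T,z+.01)[0,:2]-q[:2]))<.09]
        if c: vs[n]=(c[0],f,T)
    order=["tub_round","case_square","case_medium","case_long"]
    ab=[(a,res[a],Z.get(a,0)) for a in order[:order.index(o)]] if o in order else []
    yaw=o!="tub_round"
    for k in list(vs)+["all"]:
        v=list(vs.values()) if k=="all" else [vs[k]]
        if not v: continue
        p,c=fit(o,q,z,v,ab,yaw)
        print(o,k,np.round(p[:2]*1000,1),round(np.degrees(p[2]),1),round(c,3))
    res[o]=p
pickle.dump(res,open("res.pkl","wb"))
E
python3 b.py
```

```text
dock_round scene [ 657.3 -170.8] 76.7 0.066
dock_round side [ 655.4 -174.4] 94.5 0.071
dock_round all [ 656.1 -172. ] 93.6 0.085
dock_square scene [458.8 267.7] 103.1 0.167
dock_square side [457.6 267.2] 99.0 0.072
dock_square all [457.7 267. ] 99.4 0.122
dock_medium scene [ 466.4 -249.7] 99.7 0.097
dock_medium side [ 465.9 -257.5] 98.6 0.072
dock_medium all [ 465.6 -252.5] 99.1 0.094
dock_long scene [658.7 161.5] 111.9 0.076
dock_long side [658.2 156. ] 113.2 0.075
dock_long all [658.2 158.7] 112.8 0.087
tub_round scene [455.5  23.5] 90.0 0.151
tub_round side [451.7  20.2] 90.0 0.117
tub_round all [454.2  22.8] 90.0 0.165
case_square scene [458.9  24.4] 90.1 0.135
case_square all [458.9  24.4] 90.1 0.135
case_medium scene [457.9  30. ] 85.5 0.102
case_medium side [456.8  24.2] 86.5 0.094
case_medium all [457.1  26.8] 86.3 0.126
case_long side [457.4  15.3] 92.5 0.109
case_long all [457.4  15.3] 92.5 0.109
```

{"method": "play_rows", "body": {
  "rows": [
    [303,318,80,0,0,68],
    [303,318,80,0,0,68],
    [303,318,80,0,0,68],
    [303,318,80,0,0,68],
    [303,318,80,0,0,68]
  ],
  "claw": 100,
  "squeeze": 40
}}

```text
time_s: 3.07
tool_pos: [0.3794, -0.4284, 0.2863]
eef_rot: [2.741, 1.533, -0.0]
ft_force: [0.3, -0.3, -0.2]
gripper_width: 0.0855
```

{"method": "play_rows", "body": {
  "rows": [
    [161,168,41,0,0,32],
    [161,168,41,0,0,32],
    [161,168,41,0,0,32],
    [161,168,41,0,0,32],
    [161,168,41,0,0,32]
  ]
}}

```text
time_s: 3.48
tool_pos: [0.5213, -0.2803, 0.3225]
eef_rot: [2.212, 2.23, 0.0]
ft_force: [1.2, -1.4, 0.7]
gripper_width: 0.0851
```

{"method": "play_rows", "body": {
  "rows": [
    [1,1,0,0,0,0],
    [0,0,0,0,0,0]
  ]
}}

```text
time_s: 3.65
tool_pos: [0.5224, -0.2786, 0.3222]
eef_rot: [2.213, 2.23, 0.002]
ft_force: [-1.1, -0.3, -0.3]
gripper_width: 0.0854
```

```bash
cat > w.py <<'E'
import sys
from h import *
def look(tag,names):
    st=arm.read_state();f=arm.grab_frame("wrist");T=campose(f,st)
    cv2.imwrite(f"pics/{tag}.png",f["img"][:,:,::-1])
    f["m"]={o:[(d["score"],d["mask"]) for d in arm.regions_of(o,f)] for o in names}
    pickle.dump((f,T,st),open(f"{tag}.pkl","wb"))
    print("t",round(st["time_s"],2),np.round(st["tool_pos"],4),np.round(st["eef_rot"],3),np.round(np.linalg.norm(st["qvel"]),3))
    return f,T
def fitw(f,T,o,res,z=None,above=[],near=.09):
    z=Z.get(o,0) if z is None else z
    q=res[o];c=[]
    for s,m in f["m"][o]:
        cc=ray(np.argwhere(m)[:,::-1].mean(0),f,T,z+.01)[0,:2]
        if np.hypot(*(cc-q[:2]))<near:c.append(m)
        else: print(" skip",o,s,cc)
    if not c: print(o,"none");return
    p,e=fit(o,q,z,[(c[0],f,T)],[(a,res[a],Z.get(a,0)) for a in above],o!="tub_round")
    print(o,np.round(p[:2]*1000,1),round(np.degrees(p[2]),1),"err",round(e,3),"was",np.round(q[:2]*1000,1),round(np.degrees(q[2]),1))
    v=f["img"][:,:,::-1].copy()
    s=(sil(o,p,z,f,T)>.5).astype(np.uint8)
    cv2.drawContours(v,cv2.findContours(s,0,2)[0],-1,(0,0,255),1)
    cv2.drawContours(v,cv2.findContours(c[0].astype(np.uint8),0,2)[0],-1,(0,255,0),1)
    return p,e,v
E
python3 - <<'E'
from w import *
res=pickle.load(open("res.pkl","rb"))
f,T=look("w1",["dock_round","dock_medium"])
for o in f["m"]:
    r=fitw(f,T,o,res)
    if r: res[o+"_w"]=r[0]; cv2.imwrite(f"pics/w1_{o}.png",r[2])
pickle.dump(res,open("res.pkl","wb"))
E
```

```text
t 3.65 [ 0.5224 -0.2786  0.3222] [2.213e+00 2.230e+00 2.000e-03] 0.12
dock_round [ 656.1 -168.1] 114.4 err 0.024 was [ 656.1 -172. ] 93.6
dock_medium [ 465.6 -250.3] 99.0 err 0.041 was [ 465.6 -252.5] 99.1
```

View pics/w1_dock_round.png

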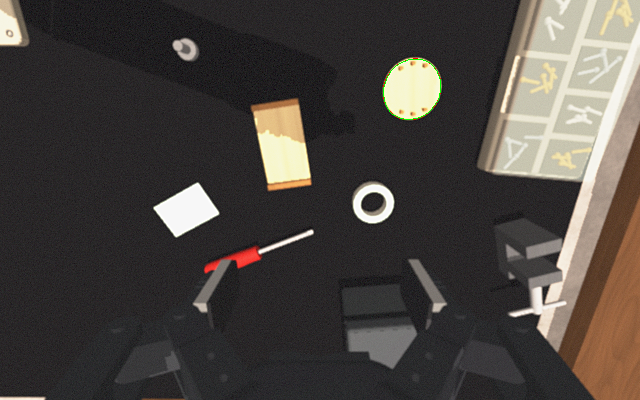

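View pics/w1_dock_medium.png

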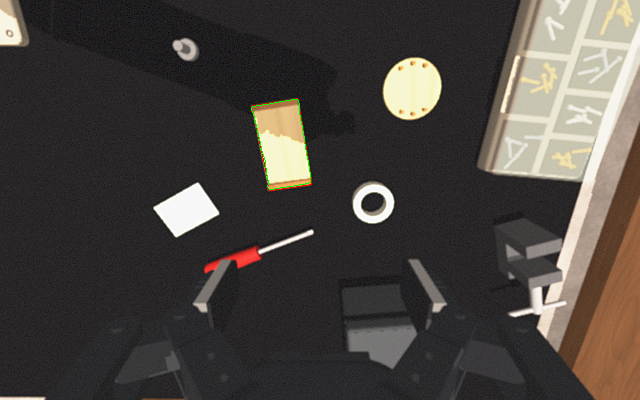

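{"method": "play_rows", "body": {
  "rows": [
    [-62,305,-10,0,0,0],
    [-62,305,-10,0,0,0],
    [-62,305,-10,0,0,0],
    [-62,305,-10,0,0,0],
    [-62,305,-10,0,0,0]
  ]
}}

```text
time_s: 4.22
tool_pos: [0.4776, -0.0775, 0.315]
eef_rot: [2.223, 2.219, -0.001]
ft_force: [0.6, 0.6, 0.7]
gripper_width: 0.0857
```

{"method": "play_rows", "body": {
  "rows": [
    [-21,102,-3,0,0,0],
    [-21,102,-3,0,0,0],
    [-21,102,-3,0,0,0],
    [-21,102,-3,0,0,0],
    [-21,102,-3,0,0,0]
  ]
}}

```text
time_s: 4.63
tool_pos: [0.4575, 0.0239, 0.3123]
eef_rot: [2.219, 2.222, -0.0]
ft_force: [-0.0, -1.5, -0.4]
gripper_width: 0.0856
```

Run:
```python
from w import *
res=pickle.load(open("res.pkl","rb"))
order=["tub_round","case_square","case_medium","case_long"]
f,T=look("w2",order)
for i,o in enumerate(order):
    r=fitw(f,T,o,res,above=order[:i])
    if r: res[o]=r[0]; cv2.imwrite(f"pics/w2_{o}.png",r[2])
pickle.dump(res,open("res.pkl","wb"))
v=f["img"][:,:,::-1].copy()
for o in order:
    s=(sil(o,res[o],Z.get(o,0),f,T)>.5).astype(np.uint8)
    cv2.drawContours(v,cv2.findContours(s,0,2)[0],-1,(0,0,255),1)
cv2.imwrite("pics/w2_all.png",v)
```

```text
t 4.63 [0.4575 0.0239 0.3123] [ 2.219  2.222 -0.   ] 0.054
tub_round [453.6  25.2] 90.0 err 0.09 was [454.2  22.8] 90.0
case_square [456.9  24.1] 89.9 err 0.14 was [458.9  24.4] 90.1
case_medium [457.1  26.8] 71.3 err 1.0 was [457.1  26.8] 86.3
 skip case_long 0.56 [0.27696547 0.23484621]
case_long [455.4  23.1] 88.8 err 0.309 was [457.4  15.3] 92.5
```

View pics/w2_all.png

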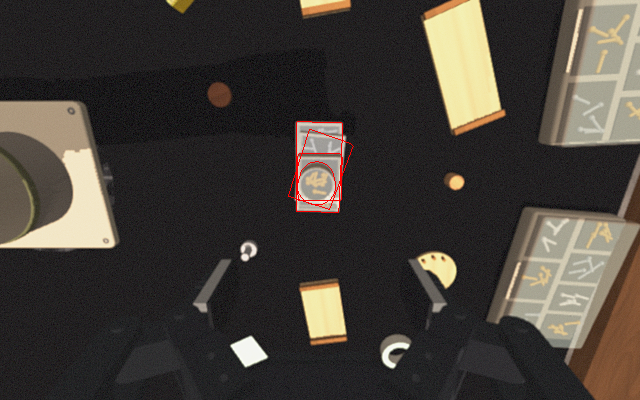

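Run:
```python
from h import *
f,T,st=pickle.load(open("w2.pkl","rb"))
res=pickle.load(open("res.pkl","rb"))
v=f["img"][110:225,265:380,::-1].copy()
v=cv2.resize(v,None,fx=5,fy=5,interpolation=cv2.INTER_CUBIC)
for z,r in((.134,21),):
    t=np.linspace(0,6.28,60);P=np.c_[res["tub_round"][0]+.021*np.cos(t),res["tub_round"][1]+.021*np.sin(t),0*t+z]
    q=(proj(P,f,T)-[265,110]+.5)*5
    cv2.polylines(v,[q.astype(np.int32)],True,(0,0,255),1)
cv2.imwrite("pics/w2z.png",v)
```

```text
(no output)
```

View pics/w2z.png

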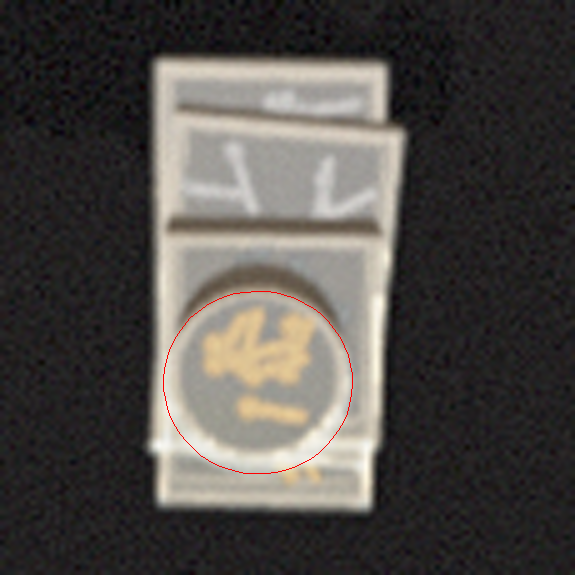

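{"method": "play_rows", "body": {
  "rows": [
    [-4,1,-40,0,0,0],
    [-4,1,-80,0,0,0],
    [-4,1,-120,0,0,0],
    [-4,1,-155,0,0,0],
    [-4,1,-180,0,0,0]
  ]
}}

```text
time_s: 5.3
tool_pos: [0.4525, 0.0242, 0.129]
eef_rot: [-2.22, -2.22, 0.003]
ft_force: [-0.0, 0.3, -0.2]
gripper_width: 0.085
```

{"method": "play_rows", "body": {
  "rows": [
    [0,0,-12,0,0,0],
    [0,0,-12,0,0,0]
  ]
}}

```text
time_s: 5.47
tool_pos: [0.452, 0.0244, 0.1173]
eef_rot: [-2.218, -2.219, 0.005]
ft_force: [-1.0, 0.2, 0.6]
gripper_width: 0.0853
```

{"method": "play_rows", "body": {
  "rows": [
    [0,0,0,0,0,0],
    [0,0,0,0,0,0],
    [0,0,0,0,0,0],
    [0,0,0,0,0,0],
    [0,0,0,0,0,0]
  ],
  "claw": 0,
  "squeeze": 30
}}

```text
time_s: 5.88
tool_pos: [0.4547, 0.0251, 0.1214]
eef_rot: [2.219, 2.221, 0.002]
ft_force: [-1.2, -1.2, 7.4]
gripper_width: 0.0413
```

{"method": "play_rows", "body": {
  "rows": [
    [0,0,0,0,0,0],
    [0,0,5,0,0,0],
    [0,0,12,0,0,0],
    [0,0,25,0,0,0],
    [0,0,45,0,0,0]
  ]
}}

```text
time_s: 6.3
tool_pos: [0.4529, 0.0252, 0.1651]
eef_rot: [-2.218, -2.222, 0.002]
ft_force: [0.3, 0.1, -1.5]
gripper_width: 0.0413
```

Run:
```python
from w import *
f,T=look("w3",[])
f=arm.grab_frame("side");cv2.imwrite("pics/s3.png",cv2.resize(f["img"][100:280,200:440,::-1],None,fx=3,fy=3))
```

```text
t 6.3 [0.4529 0.0252 0.1651] [-2.218e+00 -2.222e+00  2.000e-03] 0.784
```

View pics/w3.png

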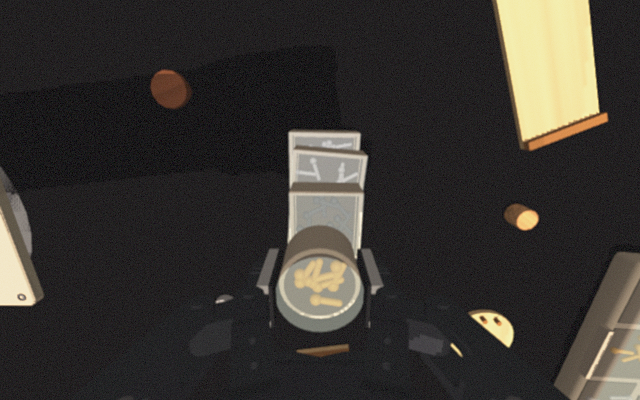

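View pics/s3.png

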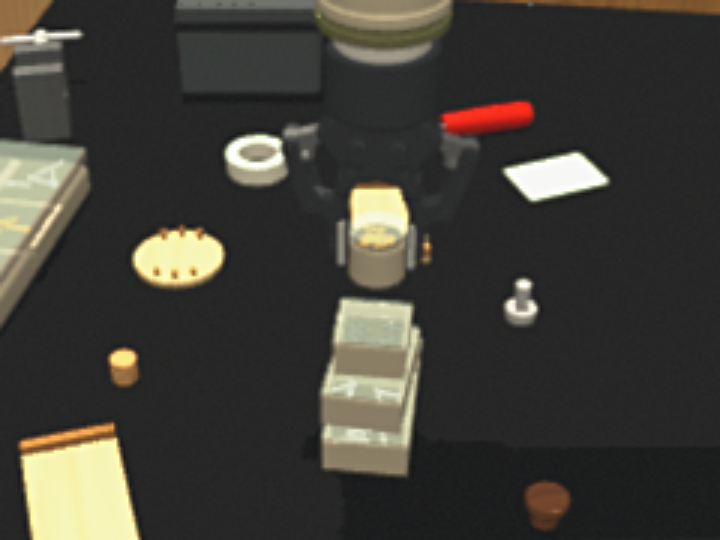

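{"method": "play_rows", "body": {
  "rows": [
    [0,0,25,0,0,0],
    [30,-30,25,0,0,0],
    [58,-58,25,0,0,0],
    [86,-87,25,0,0,0],
    [115,-116,25,0,0,0]
  ]
}}

```text
time_s: 6.82
tool_pos: [0.5697, -0.0926, 0.1901]
eef_rot: [2.219, 2.222, -0.001]
ft_force: [1.1, 0.9, -0.6]
gripper_width: 0.0414
```

{"method": "play_rows", "body": {
  "rows": [
    [28,-29,0,0,0,0],
    [52,-58,0,0,0,0],
    [75,-90,0,0,0,0],
    [88,-125,0,0,0,0],
    [88,-144,0,0,0,0]
  ]
}}

```text
time_s: 7.23
tool_pos: [0.6577, -0.2393, 0.1885]
eef_rot: [2.223, 2.22, -0.002]
ft_force: [0.5, -0.7, -1.7]
gripper_width: 0.0409
```

{"method": "play_rows", "body": {
  "rows": [
    [0,0,0,0,0,0],
    [0,0,0,0,0,0]
  ]
}}

```text
time_s: 7.4
tool_pos: [0.6563, -0.2363, 0.1891]
eef_rot: [-2.222, -2.219, 0.001]
ft_force: [1.1, 0.4, -0.4]
gripper_width: 0.0412
```

Run:
```python
from w import *
res=pickle.load(open("res.pkl","rb"))
f,T=look("w4",["dock_round"])
r=fitw(f,T,"dock_round",res)
if r: res["dock_round_w2"]=r[0]; cv2.imwrite(f"pics/w4_d.png",r[2])
pickle.dump(res,open("res.pkl","wb"))
```

```text
t 7.4 [ 0.6563 -0.2363  0.1891] [-2.222e+00 -2.219e+00  1.000e-03] 0.06
dock_round [ 655.5 -167.8] 82.2 err 0.033 was [ 656.1 -172. ] 93.6
```

View pics/w4_d.png

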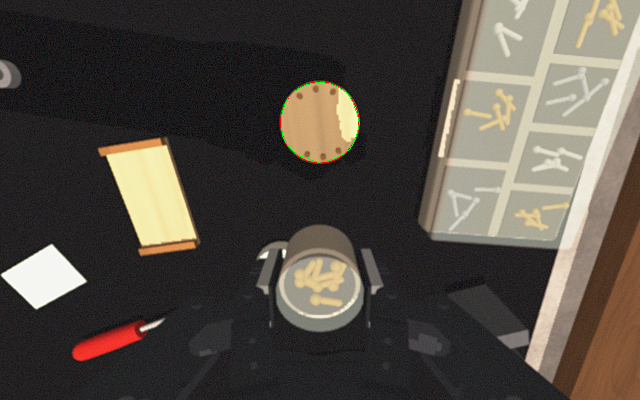

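{"method": "play_rows", "body": {
  "rows": [
    [-1,30,0,0,0,0],
    [-1,55,-20,0,0,0],
    [-1,68,-55,0,0,0],
    [-1,68,-90,0,0,0],
    [-1,68,-115,0,0,0]
  ]
}}

```text
time_s: 7.92
tool_pos: [0.6549, -0.1632, 0.073]
eef_rot: [-2.214, -2.227, 0.0]
ft_force: [-0.5, -1.7, -1.3]
gripper_width: 0.0415
```

{"method": "play_rows", "body": {
  "rows": [
    [0,0,-15,0,0,0],
    [0,0,-25,0,0,0],
    [0,0,-32,0,0,0],
    [0,0,-32,0,0,0]
  ]
}}

```text
time_s: 8.25
tool_pos: [0.6558, -0.1665, 0.0428]
eef_rot: [-2.219, -2.223, -0.0]
ft_force: [-1.3, 1.1, -2.2]
gripper_width: 0.041
```

{"method": "play_rows", "body": {
  "rows": [
    [0,-1,-4,0,0,0],
    [0,-1,-7,0,0,0],
    [0,-1,-9,0,0,0],
    [0,-1,-10,0,0,0],
    [0,-1,-10,0,0,0]
  ]
}}

```text
time_s: 8.67
tool_pos: [0.6559, -0.1678, 0.0333]
eef_rot: [2.22, 2.223, 0.0]
ft_force: [0.6, -0.1, -1.6]
gripper_width: 0.0411
```

{"method": "play_rows", "body": {
  "rows": [
    [0,0,-1,0,0,0],
    [0,0,-2,0,0,0],
    [0,0,-2,0,0,0]
  ]
}}

```text
time_s: 8.92
tool_pos: [0.656, -0.1678, 0.0316]
eef_rot: [2.219, 2.223, 0.0]
ft_force: [-1.4, 0.2, 2.6]
gripper_width: 0.0412
```

{"method": "play_rows", "body": {
  "rows": [
    [0,0,-1,0,0,0],
    [0,0,-1,0,0,0]
  ]
}}

```text
time_s: 9.08
tool_pos: [0.6561, -0.1678, 0.0315]
eef_rot: [2.219, 2.223, 0.0]
ft_force: [-5.6, 1.3, 10.7]
gripper_width: 0.0409
```

{"method": "play_rows", "body": {
  "rows": [
    [0,0,0,0,0,0],
    [0,0,0,0,0,0],
    [0,0,0,0,0,0],
    [0,0,0,0,0,0],
    [0,0,0,0,0,0]
  ],
  "claw": 80
}}

```text
time_s: 9.5
tool_pos: [0.6558, -0.1678, 0.0299]
eef_rot: [-2.22, -2.223, -0.0]
ft_force: [-0.3, 0.1, -0.5]
gripper_width: 0.0684
```

{"method": "play_rows", "body": {
  "rows": [
    [0,0,10,0,0,0],
    [0,0,25,0,0,0],
    [0,0,50,0,0,0],
    [0,0,80,0,0,0],
    [0,-30,110,0,0,0]
  ]
}}

```text
time_s: 9.92
tool_pos: [0.657, -0.1896, 0.1429]
eef_rot: [-2.209, -2.232, -0.007]
ft_force: [2.5, 1.9, 0.1]
gripper_width: 0.0682
```

Run:
```python
from w import *
res=pickle.load(open("res.pkl","rb"))
f,T=look("w5",["tub_round"])
r=fitw(f,T,"tub_round",{"tub_round":np.array([.6555,-.168,0])},z=.006)
if r: cv2.imwrite(f"pics/w5_t.png",r[2])
f=arm.grab_frame("scene");cv2.imwrite("pics/s5.png",cv2.resize(f["img"][230:350,260:420,::-1],None,fx=4,fy=4))
```

```text
t 9.92 [ 0.657  -0.1896  0.1429] [-2.209 -2.232 -0.007] 1.294
tub_round [ 655.5 -168. ] 0.0 err 0.067 was [ 655.5 -168. ] 0.0
```

View pics/w5_t.png

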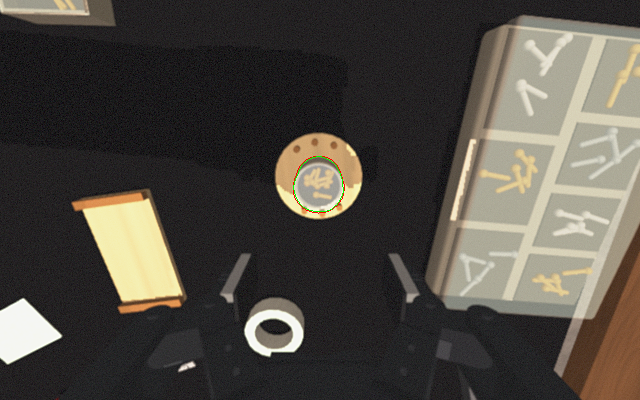

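View pics/s5.png

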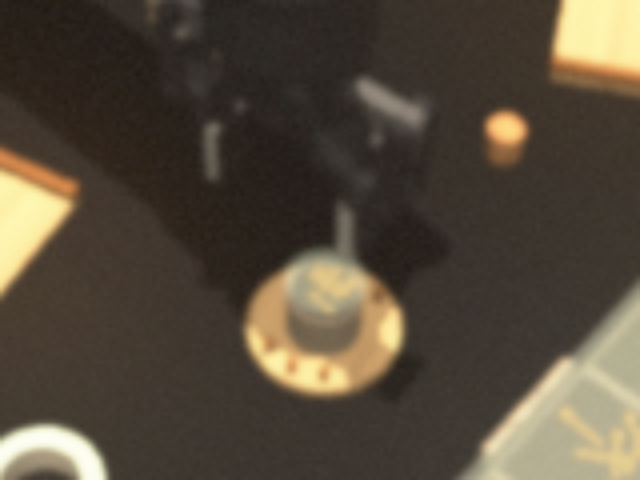

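{"method": "play_rows", "body": {
  "rows": [
    [0,0,25,0,0,0],
    [-25,25,50,0,0,0],
    [-53,54,60,0,0,0],
    [-81,83,70,0,0,0],
    [-109,112,80,0,0,0]
  ],
  "claw": 100
}}

```text
time_s: 10.48
tool_pos: [0.546, -0.084, 0.2198]
eef_rot: [-2.219, -2.224, 0.0]
ft_force: [0.2, 0.1, 1.5]
gripper_width: 0.0856
```

{"method": "play_rows", "body": {
  "rows": [
    [-27,28,3,0,0,0],
    [-55,56,5,0,0,0],
    [-80,82,8,0,0,0],
    [-90,98,8,0,0,0],
    [-90,98,8,0,0,0]
  ]
}}

```text
time_s: 10.9
tool_pos: [0.4554, 0.0162, 0.228]
eef_rot: [2.212, 2.228, -0.001]
ft_force: [-0.0, 0.2, 0.7]
gripper_width: 0.0851
```

Run:
```python
from w import *
res=pickle.load(open("res.pkl","rb"))
res["case_medium"]=np.array([.458,.027,np.radians(86.3)])
order=["case_square","case_medium","case_long"]
f,T=look("w6",order)
for i,o in enumerate(order):
    r=fitw(f,T,o,res,above=order[:i])
    if r: res[o]=r[0]
pickle.dump(res,open("res.pkl","wb"))
c=proj([[res["case_square"][0],res["case_square"][1],.096]],f,T)[0];x0,y0=int(c[0])-70,int(c[1])-75
v=cv2.resize(f["img"][y0:y0+130,x0:x0+140,::-1],None,fx=5,fy=5,interpolation=cv2.INTER_CUBIC)
for o in order:
    p=res[o];P=M[o][0][[1,3,7,5]];c,s=np.cos(p[2]),np.sin(p[2])
    P=P@np.array([[c,s,0],[-s,c,0],[0,0,1]])+[p[0],p[1],Z.get(o,0)]
    cv2.polylines(v,[((proj(P,f,T)-[x0,y0]+.5)*5).astype(np.int32)],True,(0,0,255),1)
cv2.imwrite("pics/w6z.png",v)
```

```text
t 10.9 [0.4554 0.0162 0.228 ] [ 2.212e+00  2.228e+00 -1.000e-03] 0.116
case_square [456.5  25.1] 89.3 err 0.056 was [456.9  24.1] 89.9
case_medium [457.   30.3] 85.6 err 0.082 was [458.  27.] 86.3
case_long [455.8  23.8] 89.0 err 0.112 was [455.4  23.1] 88.8
```

View pics/w6z.png

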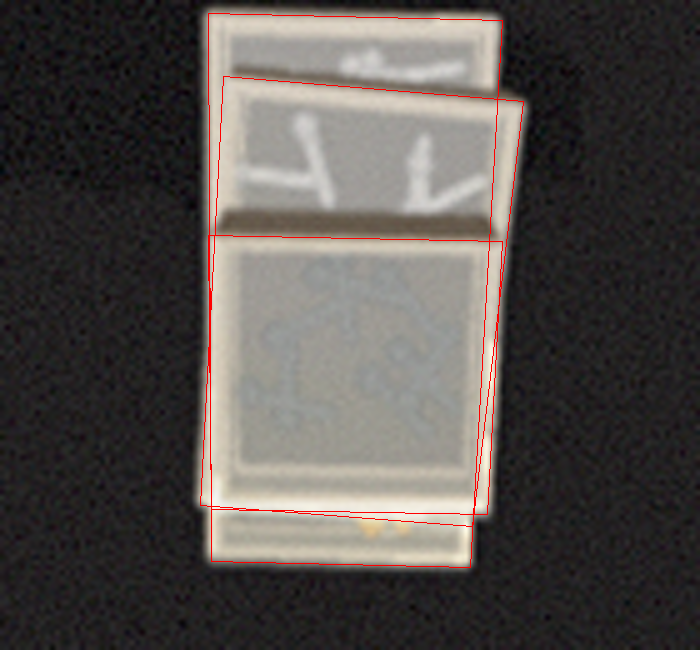

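{"method": "play_rows", "body": {
  "rows": [
    [1,5,-35,0,0,-1],
    [1,9,-75,0,0,-1],
    [1,9,-110,0,0,-1],
    [1,9,-130,0,0,-1],
    [1,9,-138,0,0,-1]
  ]
}}

```text
time_s: 11.52
tool_pos: [0.4568, 0.0204, 0.0859]
eef_rot: [-2.237, -2.199, 0.005]
ft_force: [-1.2, 0.4, 0.1]
gripper_width: 0.0854
```

{"method": "play_rows", "body": {
  "rows": [
    [0,0,0,0,0,0],
    [0,0,0,0,0,0]
  ]
}}

```text
time_s: 11.68
tool_pos: [0.4592, 0.0208, 0.0899]
eef_rot: [-2.239, -2.203, -0.001]
ft_force: [0.8, 0.4, 0.2]
gripper_width: 0.0854
```

{"method": "play_rows", "body": {
  "rows": [
    [0,0,0,0,0,0],
    [0,0,0,0,0,0],
    [0,0,0,0,0,0],
    [0,0,0,0,0,0],
    [0,0,0,0,0,0]
  ],
  "claw": 0,
  "squeeze": 30
}}

```text
time_s: 12.1
tool_pos: [0.4594, 0.0208, 0.0906]
eef_rot: [2.238, 2.202, 0.002]
ft_force: [-1.3, 0.4, 6.6]
gripper_width: 0.0537
```

{"method": "play_rows", "body": {
  "rows": [
    [0,0,4,0,0,0],
    [0,0,12,0,0,0],
    [0,0,30,0,0,0],
    [0,20,60,0,0,2],
    [0,50,85,0,0,5]
  ]
}}

```text
time_s: 12.52
tool_pos: [0.4586, 0.0692, 0.1762]
eef_rot: [2.144, 2.295, -0.001]
ft_force: [1.2, 1.3, -1.8]
gripper_width: 0.0534
```

{"method": "play_rows", "body": {
  "rows": [
    [0,35,10,0,0,3],
    [0,70,15,0,0,5],
    [0,100,15,0,0,5],
    [0,120,15,0,0,5],
    [0,123,15,0,0,5]
  ]
}}

```text
time_s: 12.93
tool_pos: [0.4577, 0.1984, 0.1905]
eef_rot: [-2.032, -2.395, -0.004]
ft_force: [-0.7, 0.4, -2.0]
gripper_width: 0.0533
```

{"method": "play_rows", "body": {
  "rows": [
    [0,0,0,0,0,0],
    [0,0,0,0,0,0]
  ]
}}

```text
time_s: 13.1
tool_pos: [0.4586, 0.1932, 0.1895]
eef_rot: [2.039, 2.39, -0.001]
ft_force: [-0.9, -0.2, -1.0]
gripper_width: 0.0532
```

Run:
```python
from w import *
res=pickle.load(open("res.pkl","rb"))
f,T=look("w7",["dock_square"])
r=fitw(f,T,"dock_square",res)
if r: res["dock_square_w"]=r[0]; cv2.imwrite(f"pics/w7_d.png",r[2])
pickle.dump(res,open("res.pkl","wb"))
```

```text
t 13.1 [0.4586 0.1932 0.1895] [ 2.039e+00  2.390e+00 -1.000e-03] 0.025
dock_square none
```

Run:
```python
from w import *
res=pickle.load(open("res.pkl","rb"))
f,T=look("w7",["dock_square"])
r=fitw(f,T,"dock_square",res)
if r: res["dock_square_w"]=r[0]; cv2.imwrite(f"pics/w7.png",r[2])
pickle.dump(res,open("res.pkl","wb"))
```

```text
t 13.2 [0.4588 0.1925 0.1894] [ 2.040e+00  2.388e+00 -1.000e-03] 0.008
dock_square [458.8 270.8] 99.2 err 0.032 was [457.7 267. ] 99.4
```

View pics/w7.png

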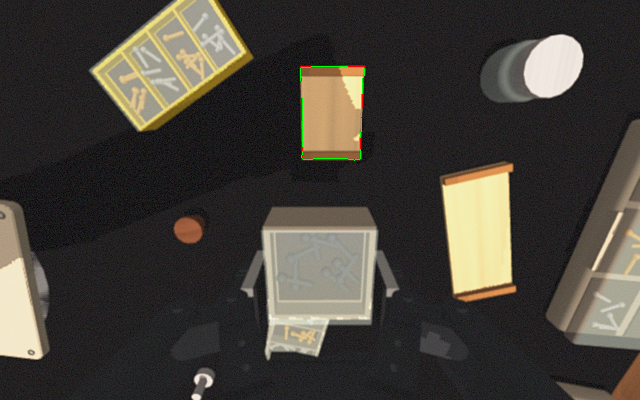

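Run:
```python
from w import *
f,T=look("w8",["case_square"])
fitw(f,T,"case_square",{"case_square":np.array([.458,.197,np.radians(99)])},z=.1632)
```

```text
t 13.3 [0.4588 0.1927 0.1894] [ 2.041e+00  2.388e+00 -1.000e-03] 0.008
case_square [458.2 196.2] 99.2 err 0.044 was [458. 197.] 99.0
```

{"method": "play_rows", "body": {
  "rows": [
    [1,30,0,0,0,0],
    [1,57,-20,0,0,0],
    [1,72,-55,0,0,0],
    [1,74,-90,0,0,0],
    [1,74,-115,0,0,0]
  ]
}}

```text
time_s: 13.82
tool_pos: [0.4584, 0.2685, 0.0717]
eef_rot: [-2.036, -2.391, 0.002]
ft_force: [-1.0, -1.1, -1.6]
gripper_width: 0.0533
```

{"method": "play_rows", "body": {
  "rows": [
    [0,0,-15,0,0,0],
    [0,0,-25,0,0,0],
    [0,0,-32,0,0,0],
    [0,0,-35,0,0,0],
    [0,0,-35,0,0,0]
  ]
}}

```text
time_s: 14.23
tool_pos: [0.4599, 0.2679, 0.0395]
eef_rot: [2.039, 2.39, 0.001]
ft_force: [-0.6, 0.8, -1.2]
gripper_width: 0.053
```

{"method": "play_rows", "body": {
  "rows": [
    [0,0,-2,0,0,0],
    [0,0,-4,0,0,0],
    [0,0,-5,0,0,0],
    [0,0,-6,0,0,0],
    [0,0,-6,0,0,0]
  ]
}}

```text
time_s: 14.65
tool_pos: [0.4596, 0.2679, 0.0334]
eef_rot: [2.039, 2.39, 0.0]
ft_force: [-0.2, -0.7, -2.3]
gripper_width: 0.0532
```

{"method": "play_rows", "body": {
  "rows": [
    [0,0,-1,0,0,0],
    [0,0,-2,0,0,0],
    [0,0,-2,0,0,0],
    [0,0,-2,0,0,0]
  ]
}}

```text
time_s: 14.98
tool_pos: [0.4598, 0.268, 0.0326]
eef_rot: [2.038, 2.39, -0.0]
ft_force: [-6.2, -5.7, 17.8]
gripper_width: 0.0535
```

Contact. Release and retreat.

{"method": "play_rows", "body": {
  "rows": [
    [0,0,0,0,0,0],
    [0,0,0,0,0,0],
    [0,0,0,0,0,0],
    [0,0,0,0,0,0],
    [0,0,0,0,0,0]
  ],
  "claw": 100
}}

```text
time_s: 15.4
tool_pos: [0.4596, 0.268, 0.0312]
eef_rot: [-2.038, -2.39, -0.0]
ft_force: [0.3, 0.8, -0.4]
gripper_width: 0.0854
```

{"method": "play_rows", "body": {
  "rows": [
    [0,0,10,0,0,0],
    [0,0,30,0,0,0],
    [0,0,60,0,0,0],
    [0,-10,95,0,0,0],
    [0,-30,120,0,0,0]
  ]
}}

```text
time_s: 15.82
tool_pos: [0.4591, 0.2406, 0.1546]
eef_rot: [-2.033, -2.394, -0.005]
ft_force: [0.9, -0.3, -0.2]
gripper_width: 0.0853
```

Run:
```python
from w import *
res=pickle.load(open("res.pkl","rb"))
f,T=look("w9",["case_square","dock_square"])
q=res["dock_square_w"]
r=fitw(f,T,"case_square",{"case_square":q+[.003,.003,0]},z=.006)
p=r[0]
# dock with case occluding
pd,e=fit("dock_square",q+[.002,.002,0],0,[(f["m"]["dock_square"][0][1],f,T)],[("case_square",p,.006)]); print(pd*1000,np.degrees(pd[2]),e)
cv2.imwrite("pics/w9_.png",r[2])
```

```text
t 15.82 [0.4591 0.2406 0.1546] [-2.033 -2.394 -0.005] 1.501
case_square [458.8 272.3] 98.0 err 0.052 was [461.8 273.8] 99.2
[ 459.2958375   270.33403292 1726.07975312] 98.89708495704274 0.14978927373886108
```

View pics/w9_.png

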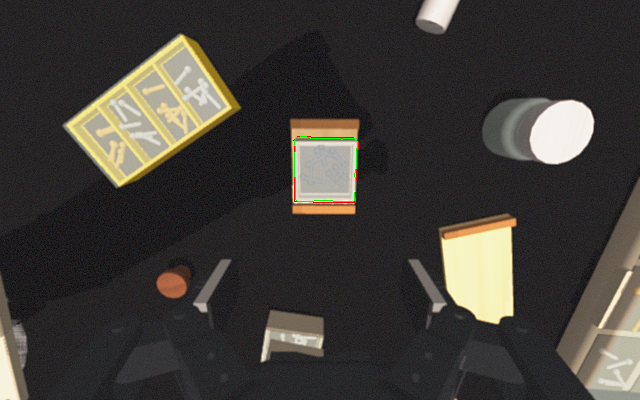

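{"method": "play_rows", "body": {
  "rows": [
    [0,-20,30,0,0,-4],
    [0,-60,50,0,0,-8],
    [-1,-100,60,0,0,-13],
    [-2,-140,65,0,0,-13],
    [-2,-180,65,0,0,-13]
  ]
}}

```text
time_s: 16.38
tool_pos: [0.4574, 0.057, 0.2173]
eef_rot: [2.294, 2.145, 0.002]
ft_force: [1.8, -0.6, -0.2]
gripper_width: 0.0854
```

{"method": "play_rows", "body": {
  "rows": [
    [0,-30,0,0,0,0],
    [0,-43,0,0,0,0],
    [0,-43,0,0,0,0],
    [0,-43,0,0,0,0]
  ]
}}

```text
time_s: 16.72
tool_pos: [0.4573, 0.0152, 0.2158]
eef_rot: [-2.296, -2.143, 0.001]
ft_force: [-0.7, -0.7, -0.6]
gripper_width: 0.0855
```

Run:
```python
from w import *
res=pickle.load(open("res.pkl","rb"))
order=["case_medium","case_long"]
f,T=look("w10",order)
for i,o in enumerate(order):
    r=fitw(f,T,o,res,above=order[:i])
    if r: res[o]=r[0]
pickle.dump(res,open("res.pkl","wb"))
x0,y0=250,90
v=cv2.resize(f["img"][y0:y0+150,x0:x0+140,::-1],None,fx=4,fy=4,interpolation=cv2.INTER_CUBIC)
for o in order:
    p=res[o];P=M[o][0][[1,3,7,5]];c,s=np.cos(p[2]),np.sin(p[2])
    P=P@np.array([[c,s,0],[-s,c,0],[0,0,1]])+[p[0],p[1],Z.get(o,0)]
    cv2.polylines(v,[((proj(P,f,T)-[x0,y0]+.5)*4).astype(np.int32)],True,(0,0,255),1)
cv2.imwrite("pics/w10z.png",v)
```

```text
t 16.72 [0.4573 0.0152 0.2158] [-2.296e+00 -2.143e+00  1.000e-03] 0.042
case_medium [457.1  30.2] 85.4 err 0.039 was [457.   30.3] 85.6
case_long [455.9  22.9] 87.7 err 0.169 was [455.8  23.8] 89.0
```

View pics/w10z.png

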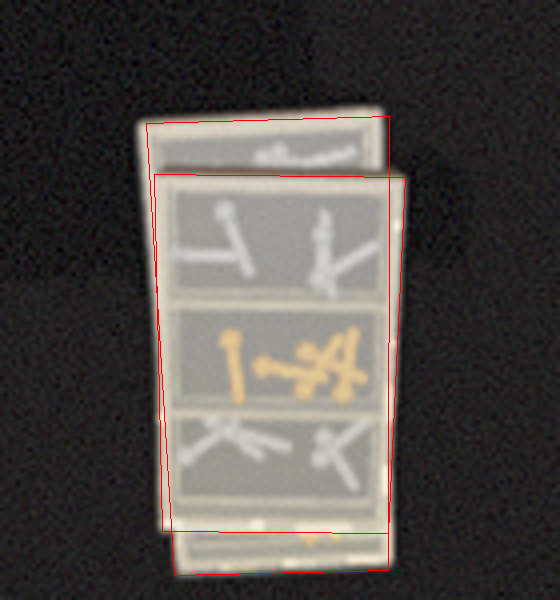

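{"method": "play_rows", "body": {
  "rows": [
    [0,5,-35,0,0,0],
    [0,10,-75,0,0,0],
    [0,15,-115,0,0,-0.6],
    [0,15,-145,0,0,-0.6],
    [0,15,-157,0,0,-0.6]
  ]
}}

```text
time_s: 17.28
tool_pos: [0.455, 0.0315, 0.0556]
eef_rot: [-2.301, -2.133, 0.005]
ft_force: [-0.7, -0.1, -0.5]
gripper_width: 0.0857
```

{"method": "play_rows", "body": {
  "rows": [
    [0,0,0,0,0,0],
    [0,0,0,0,0,0]
  ]
}}

```text
time_s: 17.45
tool_pos: [0.458, 0.0308, 0.0601]
eef_rot: [-2.306, -2.133, -0.001]
ft_force: [0.5, -0.4, 0.1]
gripper_width: 0.0854
```

{"method": "play_rows", "body": {
  "rows": [
    [0,0,0,0,0,0],
    [0,0,0,0,0,0],
    [0,0,0,0,0,0],
    [0,0,0,0,0,0],
    [0,0,0,0,0,0]
  ],
  "claw": 0,
  "squeeze": 40
}}

```text
time_s: 17.87
tool_pos: [0.4589, 0.0299, 0.0612]
eef_rot: [2.306, 2.13, 0.003]
ft_force: [-1.9, -0.1, 9.1]
gripper_width: 0.0591
```

{"method": "play_rows", "body": {
  "rows": [
    [0,0,4,0,0,0],
    [0,0,12,0,0,0],
    [0,0,32,0,0,0],
    [0,-10,65,0,0,0],
    [0,-35,95,0,0,3]
  ]
}}

```text
time_s: 18.28
tool_pos: [0.4572, -0.0021, 0.1564]
eef_rot: [-2.245, -2.196, -0.002]
ft_force: [2.2, -0.2, -2.3]
gripper_width: 0.0592
```

{"method": "play_rows", "body": {
  "rows": [
    [0,-35,20,0,0,3],
    [0,-75,35,0,0,6],
    [0,-115,40,0,0,10],
    [0,-155,40,0,0,10],
    [0,-195,40,0,0,10]
  ]
}}

```text
time_s: 18.7
tool_pos: [0.4574, -0.2022, 0.1962]
eef_rot: [2.049, 2.378, 0.0]
ft_force: [1.2, 0.6, -2.5]
gripper_width: 0.0588
```

{"method": "play_rows", "body": {
  "rows": [
    [2,-40,0,0,0,0],
    [4,-75,0,0,0,0],
    [5,-105,0,0,0,0],
    [5,-125,0,0,0,0],
    [5,-135,0,0,0,0]
  ]
}}

```text
time_s: 19.12
tool_pos: [0.4615, -0.3383, 0.1949]
eef_rot: [2.055, 2.376, -0.0]
ft_force: [-0.0, 0.3, -1.9]
gripper_width: 0.0591
```

{"method": "play_rows", "body": {
  "rows": [
    [0,0,0,0,0,0],
    [0,0,0,0,0,0],
    [0,0,0,0,0,0]
  ]
}}

```text
time_s: 19.37
tool_pos: [0.4631, -0.333, 0.1947]
eef_rot: [-2.048, -2.382, -0.001]
ft_force: [-0.4, 0.4, -2.4]
gripper_width: 0.0591
```

Run:
```python
from w import *
res=pickle.load(open("res.pkl","rb"))
f,T=look("w11",["dock_medium","case_medium"])
st=arm.read_state()
r=fitw(f,T,"dock_medium",res)
if r: res["dock_medium_w2"]=r[0];v=r[2];cv2.imwrite("pics/w11_.png",v)
r=fitw(f,T,"case_medium",{"case_medium":np.array([*st["tool_pos"][:2],np.radians(99)])},z=st["tool_pos"][2]-.0292)
if r: cv2.imwrite("pics/w11c.png",r[2])
pickle.dump(res,open("res.pkl","wb"))
```

```text
t 19.37 [ 0.4631 -0.333   0.1947] [-2.048e+00 -2.382e+00 -1.000e-03] 0.009
dock_medium [ 465.6 -250.5] 98.7 err 0.032 was [ 465.6 -252.5] 99.1
case_medium [ 463.  -333.1] 98.6 err 0.023 was [ 463.  -333.6] 99.0
```

View pics/w11.png

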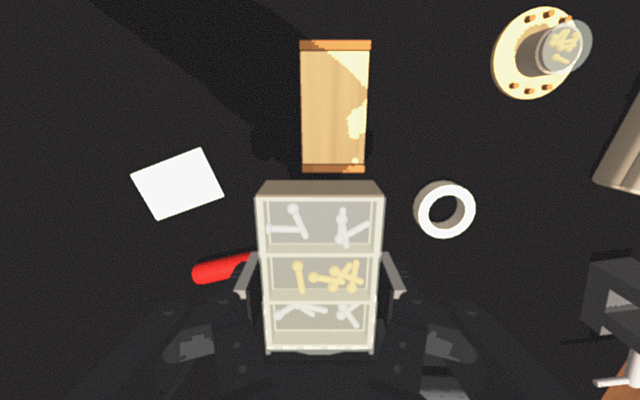

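{"method": "play_rows", "body": {
  "rows": [
    [1,30,0,0,0,0],
    [2,60,-15,0,0,0],
    [2.5,79,-45,0,0,0],
    [2.5,82.5,-85,0,0,0],
    [2.5,82.5,-115,0,0,0]
  ]
}}

```text
time_s: 19.93
tool_pos: [0.4651, -0.2496, 0.0779]
eef_rot: [2.046, 2.384, 0.0]
ft_force: [-0.6, -0.7, -3.2]
gripper_width: 0.0592
```

{"method": "play_rows", "body": {
  "rows": [
    [0,0,-15,0,0,0],
    [0,0,-25,0,0,0],
    [0,0,-32,0,0,0],
    [0,0,-36,0,0,0],
    [0,0,-36,0,0,0]
  ]
}}

```text
time_s: 20.35
tool_pos: [0.4653, -0.2526, 0.0435]
eef_rot: [2.051, 2.38, 0.0]
ft_force: [0.0, 0.8, -2.8]
gripper_width: 0.0589
```

{"method": "play_rows", "body": {
  "rows": [
    [0,0,-2,0,0,0],
    [0,0,-4,0,0,0],
    [0,0,-5,0,0,0],
    [0,0,-6,0,0,0],
    [0,0,-6,0,0,0]
  ]
}}

```text
time_s: 20.77
tool_pos: [0.4651, -0.2526, 0.0374]
eef_rot: [2.051, 2.379, 0.0]
ft_force: [-0.3, -0.6, -1.7]
gripper_width: 0.0587
```

{"method": "play_rows", "body": {
  "rows": [
    [0,2,0,0,0,0],
    [0,2,-1,0,0,0],
    [0,2,-2,0,0,0],
    [0,2,-2,0,0,0]
  ]
}}

```text
time_s: 21.1
tool_pos: [0.4652, -0.2504, 0.0354]
eef_rot: [2.051, 2.38, 0.0]
ft_force: [-0.4, 0.2, -1.9]
gripper_width: 0.0589
```

{"method": "play_rows", "body": {
  "rows": [
    [0,0,-1,0,0,0],
    [0,0,-1,0,0,0],
    [0,0,-1,0,0,0]
  ]
}}

```text
time_s: 21.35
tool_pos: [0.4653, -0.2505, 0.0353]
eef_rot: [2.051, 2.38, -0.0]
ft_force: [-6.8, 3.9, 12.8]
gripper_width: 0.059
```

{"method": "play_rows", "body": {
  "rows": [
    [0,0,0,0,0,0],
    [0,0,0,0,0,0],
    [0,0,0,0,0,0],
    [0,0,0,0,0,0],
    [0,0,0,0,0,0]
  ],
  "claw": 100
}}

```text
time_s: 21.77
tool_pos: [0.4651, -0.2506, 0.0343]
eef_rot: [2.051, 2.38, 0.0]
ft_force: [0.3, -0.1, 0.1]
gripper_width: 0.0854
```

{"method": "play_rows", "body": {
  "rows": [
    [0,0,10,0,0,0],
    [0,0,30,0,0,0],
    [0,0,60,0,0,0],
    [0,-10,95,0,0,0],
    [0,-30,130,0,0,0]
  ]
}}

```text
time_s: 22.18
tool_pos: [0.4654, -0.2781, 0.1664]
eef_rot: [-2.046, -2.383, -0.002]
ft_force: [1.2, -0.1, 0.3]
gripper_width: 0.0852
```

{"method": "play_rows", "body": {
  "rows": [
    [0,0,0,0,0,0],
    [0,0,0,0,0,0]
  ]
}}

```text
time_s: 22.35
tool_pos: [0.4659, -0.2822, 0.167]
eef_rot: [2.05, 2.374, 0.001]
ft_force: [-0.1, 0.6, -0.7]
gripper_width: 0.0856
```

Run:
```python
from w import *
res=pickle.load(open("res.pkl","rb"))
f,T=look("w12",["case_medium","dock_medium"])
q=res["dock_medium_w2"]
r=fitw(f,T,"case_medium",{"case_medium":q+[.003,.003,0]},z=.006)
p=r[0]
pd,e=fit("dock_medium",q+[.002,.002,0],0,[(f["m"]["dock_medium"][0][1],f,T)],[("case_medium",p,.006)]); print(pd*1000,np.degrees(pd[2]),e)
cv2.imwrite("pics/w12_.png",r[2])
```

```text
t 22.35 [ 0.4659 -0.2822  0.167 ] [2.050e+00 2.374e+00 1.000e-03] 0.084
case_medium [ 465.3 -251.2] 99.0 err 0.028 was [ 468.6 -247.5] 98.7
[ 465.71867245 -250.67968383 1726.98769558] 98.94910622778833 0.11723369359970093
```

View pics/w12_.png

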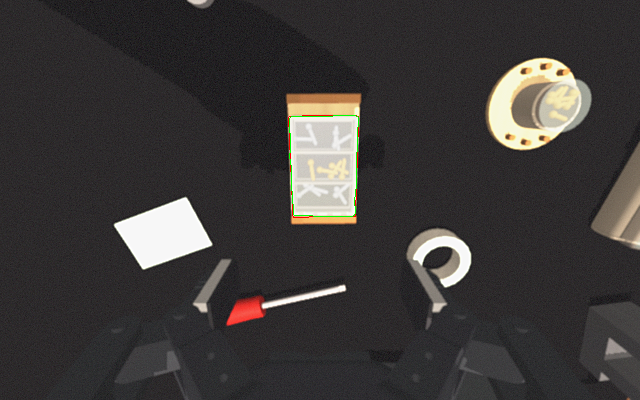

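{"method": "play_rows", "body": {
  "rows": [
    [0,20,25,0,0,-3],
    [-4,58,38,0,0,-6],
    [-6,98,45,0,0,-10],
    [-8,138,45,0,0,-10],
    [-10,178,45,0,0,-10]
  ]
}}

```text
time_s: 22.92
tool_pos: [0.4542, -0.1002, 0.2087]
eef_rot: [-2.25, -2.192, 0.001]
ft_force: [-0.1, -0.6, -0.1]
gripper_width: 0.0857
```

{"method": "play_rows", "body": {
  "rows": [
    [0,40,0,0,0,0],
    [0,75,0,0,0,0],
    [0,100,0,0,0,0],
    [0,104,0,0,0,0],
    [0,104,0,0,0,0]
  ]
}}

```text
time_s: 23.33
tool_pos: [0.4544, 0.0035, 0.2086]
eef_rot: [-2.245, -2.196, 0.001]
ft_force: [0.8, -0.6, 0.2]
gripper_width: 0.0855
```

{"method": "play_rows", "body": {
  "rows": [
    [0,0,0,0,0,0],
    [0,0,0,0,0,0]
  ]
}}

```text
time_s: 23.5
tool_pos: [0.4548, 0.0002, 0.2088]
eef_rot: [-2.252, -2.189, 0.001]
ft_force: [-0.1, -0.5, -0.3]
gripper_width: 0.0852
```

Run:
```python
from w import *
res=pickle.load(open("res.pkl","rb"))
f,T=look("w13",["case_long"])
r=fitw(f,T,"case_long",res)
if r: res["case_long"]=r[0];cv2.imwrite("pics/w13_.png",r[2])
pickle.dump(res,open("res.pkl","wb"))
```

```text
t 23.5 [4.548e-01 2.000e-04 2.088e-01] [-2.252e+00 -2.189e+00  1.000e-03] 0.01
 skip case_long 0.36 [ 0.66793772 -0.17477573]
case_long [455.2  23. ] 88.8 err 0.035 was [455.9  22.9] 87.7
```

View pics/w13_.png

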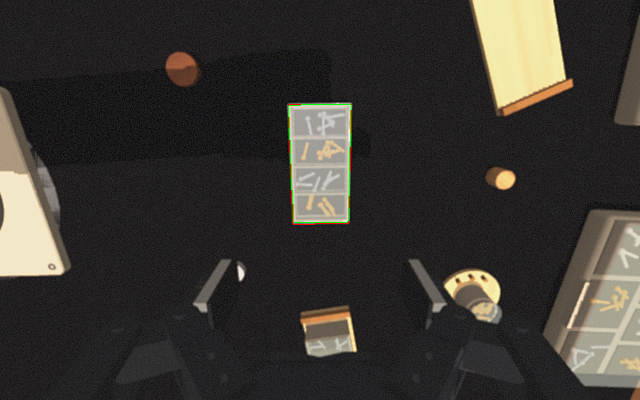

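{"method": "play_rows", "body": {
  "rows": [
    [1,10,-35,0,0,0],
    [1,20,-75,0,0,0],
    [1,23,-115,0,0,0.4],
    [1,23,-150,0,0,0.4],
    [1,23,-168,0,0,0.4]
  ]
}}

```text
time_s: 24.02
tool_pos: [0.4538, 0.0238, 0.0374]
eef_rot: [-2.241, -2.196, 0.004]
ft_force: [-0.4, 0.4, -0.2]
gripper_width: 0.0855
```

{"method": "play_rows", "body": {
  "rows": [
    [0,0,-6,0,0,0],
    [0,0,-12,0,0,0],
    [0,0,-12,0,0,0]
  ]
}}

```text
time_s: 24.27
tool_pos: [0.4563, 0.024, 0.0293]
eef_rot: [-2.244, -2.199, -0.0]
ft_force: [0.3, 0.7, -0.3]
gripper_width: 0.0851
```

{"method": "play_rows", "body": {
  "rows": [
    [0,0,0,0,0,0],
    [0,0,0,0,0,0],
    [0,0,0,0,0,0],
    [0,0,0,0,0,0],
    [0,0,0,0,0,0]
  ],
  "claw": 0,
  "squeeze": 50
}}

```text
time_s: 24.68
tool_pos: [0.4572, 0.0243, 0.0309]
eef_rot: [2.242, 2.198, 0.002]
ft_force: [-1.8, -0.6, 6.3]
gripper_width: 0.0628
```

{"method": "play_rows", "body": {
  "rows": [
    [0,0,4,0,0,0],
    [0,0,14,0,0,0],
    [0,0,40,0,0,0],
    [5,0,75,0,0,0],
    [20,3,110,0,0,4]
  ]
}}

```text
time_s: 25.1
tool_pos: [0.4741, 0.0273, 0.1409]
eef_rot: [-2.165, -2.275, 0.003]
ft_force: [1.9, 0.1, -2.7]
gripper_width: 0.0626
```

{"method": "play_rows", "body": {
  "rows": [
    [30,5,20,0,0,5],
    [65,12,40,0,0,10],
    [103,20,50,0,0,15],
    [142,27,55,0,0,20],
    [175,33,55,0,0,20]
  ]
}}

```text
time_s: 25.52
tool_pos: [0.6537, 0.0603, 0.1969]
eef_rot: [1.73, 2.62, 0.003]
ft_force: [-0.1, 0.7, -2.4]
gripper_width: 0.0625
```

{"method": "play_rows", "body": {
  "rows": [
    [25,4,0,0,0,0],
    [40,5,0,0,0,0],
    [42,5,0,0,0,0],
    [42,5,0,0,0,0],
    [42,5,0,0,0,0]
  ]
}}

```text
time_s: 25.93
tool_pos: [0.6925, 0.0655, 0.1949]
eef_rot: [-1.736, -2.618, -0.0]
ft_force: [-0.6, 0.1, -2.5]
gripper_width: 0.0625
```

Run:
```python
from w import *
res=pickle.load(open("res.pkl","rb"))
f,T=look("w14",["dock_long","case_long"])
st=arm.read_state()
r=fitw(f,T,"dock_long",res)
if r: res["dock_long_w"]=r[0];cv2.imwrite("pics/w14_.png",r[2])
r=fitw(f,T,"case_long",{"case_long":np.array([*st["tool_pos"][:2],np.radians(113)])},z=st["tool_pos"][2]-.0309)
if r: cv2.imwrite("pics/w14c.png",r[2])
pickle.dump(res,open("res.pkl","wb"))
```

```text
t 25.93 [0.6925 0.0655 0.1949] [-1.736 -2.618 -0.   ] 0.023
dock_long [646.4 187.1] 112.8 err 0.021 was [658.2 158.7] 112.8
case_long [692.8  64.9] 112.9 err 0.112 was [692.5  65.1] 113.0
```

View pics/w14_.png

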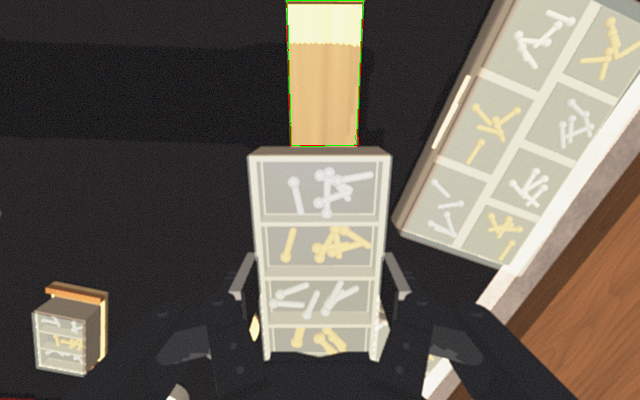

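{"method": "play_rows", "body": {
  "rows": [
    [4,-4,30,0,0,0],
    [8,-9,65,0,0,0],
    [12,-15,100,0,0,0],
    [12,-15,130,0,0,0],
    [12,-15,145,0,0,0]
  ]
}}

```text
time_s: 26.5
tool_pos: [0.7052, 0.05, 0.3446]
eef_rot: [1.736, 2.614, 0.006]
ft_force: [0.2, 1.3, -2.4]
gripper_width: 0.0623
```

{"method": "play_rows", "body": {
  "rows": [
    [0,0,0,0,0,0],
    [0,0,0,0,0,0],
    [0,0,0,0,0,0]
  ]
}}

```text
time_s: 26.75
tool_pos: [0.7045, 0.0503, 0.3376]
eef_rot: [-1.735, -2.617, 0.003]
ft_force: [-0.4, -0.4, -3.7]
gripper_width: 0.0628
```

Run:
```python
from w import *
res=pickle.load(open("res.pkl","rb"))
f,T=look("w15",["dock_long","case_long"])
st=arm.read_state()
r=fitw(f,T,"dock_long",res)
if r: res["dock_long_w"]=r[0];cv2.imwrite("pics/w15_.png",r[2])
r=fitw(f,T,"case_long",{"case_long":np.array([*st["tool_pos"][:2],np.radians(113)])},z=st["tool_pos"][2]-.0309)
if r: cv2.imwrite("pics/w15c.png",r[2])
pickle.dump(res,open("res.pkl","wb"))
```

```text
t 26.75 [0.7045 0.0503 0.3376] [-1.735 -2.617  0.003] 0.016
dock_long [657.3 161.2] 112.6 err 0.05 was [658.2 158.7] 112.8
case_long [704.8  49.8] 112.9 err 0.102 was [704.6  50.2] 113.0
```

View pics/w15_.png

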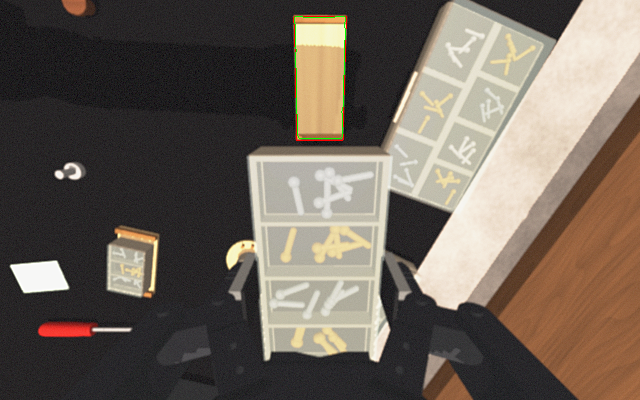

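View pics/w15c.png

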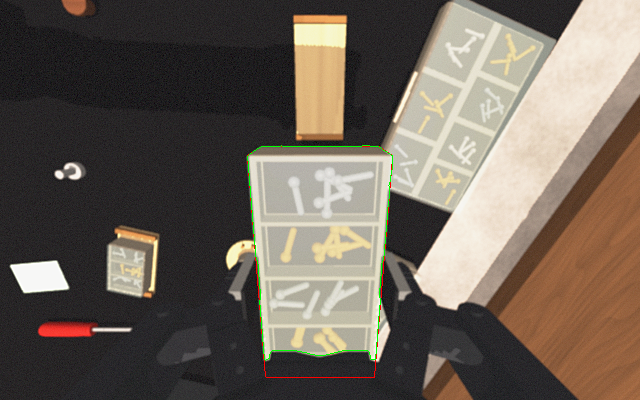

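{"method": "play_rows", "body": {
  "rows": [
    [-12,28,-20,0,0,0],
    [-24,56,-45,0,0,0],
    [-36,84,-70,0,0,0],
    [-45,105,-100,0,0,0],
    [-47.5,111.5,-138,0,0,-0.2]
  ]
}}

```text
time_s: 27.32
tool_pos: [0.6554, 0.1675, 0.2015]
eef_rot: [-1.733, -2.62, -0.005]
ft_force: [1.0, 0.6, -2.8]
gripper_width: 0.0625
```

{"method": "play_rows", "body": {
  "rows": [
    [0,0,-35,0,0,0],
    [0,0,-70,0,0,0],
    [0,0,-95,0,0,0],
    [0,0,-115,0,0,0],
    [0,0,-125,0,0,0]
  ]
}}

```text
time_s: 27.73
tool_pos: [0.6556, 0.161, 0.0722]
eef_rot: [-1.739, -2.612, 0.006]
ft_force: [-0.5, -0.6, -3.6]
gripper_width: 0.0622
```

{"method": "play_rows", "body": {
  "rows": [
    [0,0,-8,0,0,0],
    [0,0,-15,0,0,0],
    [0,0,-20,0,0,0],
    [0,0,-24,0,0,0],
    [0,0,-24,0,0,0]
  ]
}}

```text
time_s: 28.15
tool_pos: [0.6576, 0.1619, 0.0522]
eef_rot: [1.741, 2.615, 0.0]
ft_force: [0.3, -0.3, -3.4]
gripper_width: 0.0625
```

{"method": "play_rows", "body": {
  "rows": [
    [0,0,-4,0,0,0],
    [0,0,-8,0,0,0],
    [0,0,-11,0,0,0],
    [0,0,-13,0,0,0],
    [0,0,-13,0,0,0]
  ]
}}

```text
time_s: 28.57
tool_pos: [0.6573, 0.1618, 0.0387]
eef_rot: [-1.741, -2.615, 0.001]
ft_force: [-0.1, -0.6, -2.7]
gripper_width: 0.0629
```

{"method": "play_rows", "body": {
  "rows": [
    [0,0,-1,0,0,0],
    [0,0,-2,0,0,0],
    [0,0,-2,0,0,0],
    [0,0,-2,0,0,0]
  ]
}}

```text
time_s: 28.9
tool_pos: [0.6576, 0.162, 0.0374]
eef_rot: [1.741, 2.615, 0.0]
ft_force: [-0.5, -0.3, -3.4]
gripper_width: 0.0623
```

{"method": "play_rows", "body": {
  "rows": [
    [0,0,-1,0,0,0],
    [0,0,-1,0,0,0],
    [0,0,-1,0,0,0]
  ]
}}

```text
time_s: 29.15
tool_pos: [0.6577, 0.162, 0.0371]
eef_rot: [1.741, 2.615, 0.0]
ft_force: [-4.7, -1.9, 6.7]
gripper_width: 0.0624
```

{"method": "play_rows", "body": {
  "rows": [
    [0,0,-0.5,0,0,0],
    [0,0,-1,0,0,0],
    [0,0,-1,0,0,0]
  ]
}}

```text
time_s: 29.4
tool_pos: [0.6578, 0.162, 0.037]
eef_rot: [1.741, 2.614, 0.0]
ft_force: [-7.5, -3.4, 13.9]
gripper_width: 0.0625
```

{"method": "play_rows", "body": {
  "rows": [
    [0,0,0,0,0,0],
    [0,0,0,0,0,0],
    [0,0,0,0,0,0],
    [0,0,0,0,0,0],
    [0,0,0,0,0,0]
  ],
  "claw": 100
}}

```text
time_s: 29.82
tool_pos: [0.6576, 0.162, 0.0352]
eef_rot: [-1.741, -2.615, -0.0]
ft_force: [0.2, 1.2, -0.1]
gripper_width: 0.0855
```

{"method": "play_rows", "body": {
  "rows": [
    [0,0,10,0,0,0],
    [0,0,30,0,0,0],
    [0,0,60,0,0,0],
    [5,-10,95,0,0,0],
    [15,-35,135,0,0,0]
  ]
}}

```text
time_s: 30.23
tool_pos: [0.6697, 0.1341, 0.1672]
eef_rot: [-1.733, -2.618, -0.003]
ft_force: [1.1, 0.0, 0.7]
gripper_width: 0.0853
```

{"method": "play_rows", "body": {
  "rows": [
    [5,-15,35,0,0,0],
    [10,-20,65,0,0,0],
    [10,-20,65,0,0,0],
    [10,-20,65,0,0,0]
  ]
}}

```text
time_s: 30.57
tool_pos: [0.6821, 0.1104, 0.2326]
eef_rot: [1.741, 2.612, 0.005]
ft_force: [0.7, 0.4, -1.2]
gripper_width: 0.0853
```

Run:
```python
from w import *
res=pickle.load(open("res.pkl","rb"))
f,T=look("w16",["case_long","dock_long"])
q=res["dock_long_w"]
r=fitw(f,T,"case_long",{"case_long":q+[.003,.003,0]},z=.006)
cv2.imwrite("pics/w16_.png",r[2])
p=r[0]
if f["m"]["dock_long"]:
    pd,e=fit("dock_long",q+[.002,.002,0],0,[(f["m"]["dock_long"][0][1],f,T)],[("case_long",p,.006)]); print(pd*1000,np.degrees(pd[2]),e)
for n in("side","scene"):
    g=arm.grab_frame(n);cv2.imwrite(f"pics/e_{n}.png",g["img"][:,:,::-1])
```

```text
t 30.57 [0.6821 0.1104 0.2326] [1.741 2.612 0.005] 0.075
case_long [658.4 161.2] 112.7 err 0.033 was [660.3 164.2] 112.6
[ 657.67025781  161.68311852 1964.77809842] 112.57349271908484 0.18812406063079834
```

View pics/w16_.png

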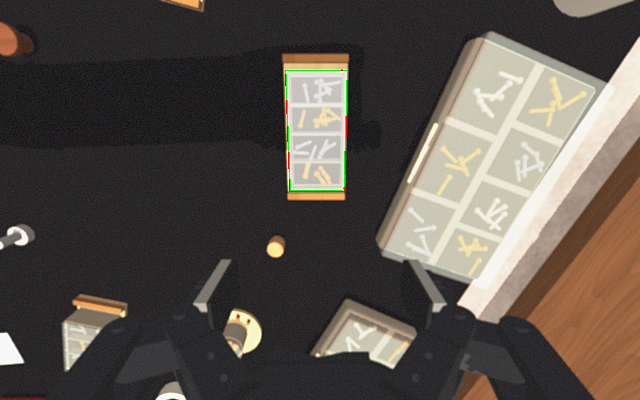

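View pics/e_side.png

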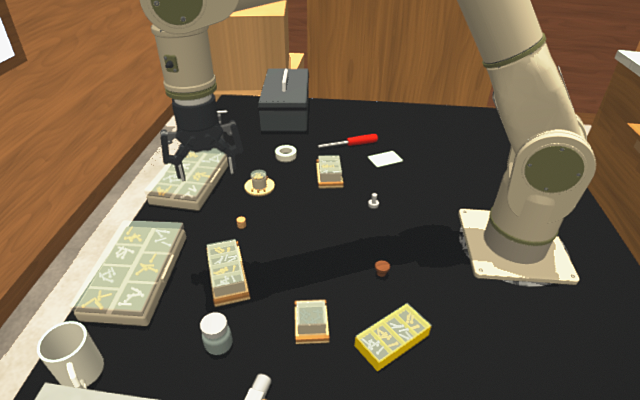

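View pics/e_scene.png

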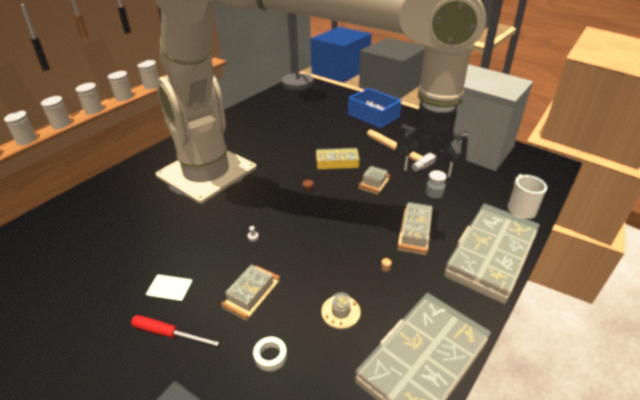

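All four cases are on their docks: the long at (316,130) in the wrist view, and tub, medium, square and long all visible in the side and scene views. The gripper is clear, so I am handing in.

Run:
```python
from rig import arm
print(arm.job_done()); print(arm.read_state()["time_s"])
```

```text
the job is handed in; nothing more can be done
None
the job is handed in; nothing more can be done
```

I took the stack apart from the top down and set the round tub, then the square, medium and long cases on their own docks. I lowered each one until it touched and then let go. The job was handed in at about 31 s of the 106 s allowed, and the yellow look-alike was left alone. The hand-in gives no verdict, so the checks below are my own.

| Item | Offset of centre from dock (limit 12 mm) | Angle to dock (limit about 9.7°) |
|---|---|---|
| Round tub | about 0 mm | not applicable |
| Square case | about 2 mm | about 1° |
| Medium case | about 1 mm | about 0° |
| Long case | about 1 mm | about 0° |

- **How measured:** these come from wrist-camera pictures taken after each release. The offsets are good to a couple of millimetres, which is the calibration limit.
- **Weakest check:** the tub's fit returned exactly the position I started it from, which was the dock's earlier fit. The overlay and the scene view agree with it.
- **Last pictures:** the final side and scene views show all four on their docks with the gripper clear of everything. I did not check again that they were at rest after the last pictures.
- **Disagreements:** the fixed cameras put the docks 2 to 4 mm lower in y than the wrist camera. I used the wrist camera for both picking and placing so that this mostly cancelled out. The first close view of the long dock was cut off by the held case and gave a wrong position. I discarded it and looked again from higher up.

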